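# Clear the bench kiln's lid, try it, free the bolt if it has caught, and hold the lid open

### The job

Carry the two broken lumps of firebrick from the lid of the small cold bench kiln to the blue scrap tray, so that nothing falls into the chamber when the lid goes up. Then tug gently at the lid's bar handle before touching the slide bolt on its right-hand side: if the lid is still caught, do not force it but slide the bolt away from the lid as far as it goes. Raise the lid by the bar about half way (some 45 degrees) and finish still holding it there by the bar, for it has no stay and would fall shut; leave the crucible, kiln post and multimeter alone.

Things in the scene. Friction and masses are not known exactly. Their poses are not given: they have to be found in the camera images.
- kiln: Grey sheet-steel bench kiln with a top lid, fixed: case 200 (x) x 280 (y) x 120 mm high, flat lid top of the same size at z = 152 mm. Origin under the middle of the case on the bench; x points from its front (control panel, bar handle) to its back (hinge), y to its left, z up. On its right side (-y) a steel bracket 135 mm wide carries the slide bolt in two guide blocks, tops at z = 149 mm.
- top_lid: The lid. Origin midway on its hinge line (kiln x = +104, z = 122 mm), axes as the kiln's when shut; opens by turning about +y, front up, at most 1.30 rad, and falls shut when let go. About 0.7 kg, some 4 N to lift at the bar. While the bolt is caught in the keeper the lid still has play, about 0.04 rad (10 mm at the bar), and then stops hard.
- lid_bar (a point): Middle of the bar handle in front of the lid: round bar 13 mm thick along the kiln's y, free grip length 110 mm between two arms, 38 mm clear in front of the lid's edge, 249 mm from the hinge line, 137 mm above the bench when shut. Turns with the lid (the round bar may turn between the fingers).
- slide_bolt: Slide bolt, 10 mm rod. Origin on its axis under the knob, at kiln x = -45, z = 137 mm; axes as the kiln's. Slides along the kiln's y only: origin at y = -205 mm fully thrown, -245 mm fully drawn back; friction about 2 N, stays where left. Starts part-way; its tip is hidden in the front guide or the keeper, so only a tug at the lid tells whether it is caught.
- bolt_knob (a point): Middle of the bolt's upright black knob: 20 mm in diameter, 20 mm high, from 27 to 47 mm above the rod's axis (164 to 184 mm above the bench), on a 12 mm stem.
- keeper (a point): Middle of the closed steel keeper cap on the lid's right edge, 30 x 24 x 36 mm, into which the bolt's tip reaches. On the bolt's axis when shut; goes up with the lid.
- shard_large: Broken lump of pale firebrick on the lid, about 56 (x) x 73 (y) x 42 mm, 60 g, irregular. Origin at the centre of its underside.
- shard_small: Small brown lump of firebrick on the lid, about 34 (x) x 36 (y) x 23 mm, 20 g. Origin at the centre of its underside.
- scrap_tray: Blue open sheet-steel tray, fixed, 210 (x) x 170 (y) x 70 mm high, walls and floor 3 mm. Origin under its middle on the bench.
- crucible: Small clay crucible standing on the bench, 61 mm in diameter, 60 mm high. Origin at the centre of its underside. Leave it.
- kiln_post: Clay kiln post standing on the bench, 33 x 33 x 51 mm. Origin at the centre of its underside. Leave it.
- multimeter: Orange and black multimeter lying on the bench, 91 x 191 x 44 mm. Origin at the centre of its underside. Leave it.

How it is judged (in metres and radians):
On the way, in this order (a step that is already met when the one before it is completed fails the run):
1. both lumps lie let go in the scrap tray (x of shard_large in the frame of scrap_tray between -0.1 and 0.1 m and y of shard_large in the frame of scrap_tray between -0.08 and 0.08 m and z of each of shard_large, shard_small in the frame of scrap_tray below 0.07 m and x of shard_small in the frame of scrap_tray between -0.1 and 0.1 m and y of shard_small in the frame of scrap_tray between -0.08 and 0.08 m and contact force between the fingers and shard_large below 0.1 N and contact force between the fingers and shard_small below 0.1 N), for 0.2 s.
2. the lid is tried: lifted by its bar through its play (at least 0.02 rad) with the bolt not yet moved (angle between top_lid's own z axis and vertical above 0.02 rad and contact force between the fingers and top_lid above 0.5 N and distance between the grasp point and lid_bar below 0.075 m and distance of slide_bolt from where it was at the start of the episode below 0.004 m), for 0.1 s.
At the end, for the whole second after the job is handed in: The lid is held still between 0.62 and 1.05 rad open, the fingers on its bar handle with more than 1 N, and both lumps lie at rest inside the scrap tray (origins within 100 mm in x and 80 mm in y of its middle, below its rim) (angle between top_lid's own z axis and vertical between 0.62 and 1.05 rad and angular speed of top_lid below 0.05 rad/s and contact force between the fingers and top_lid above 1 N and distance between the grasp point and lid_bar below 0.075 m and x of shard_large in the frame of scrap_tray between -0.1 and 0.1 m and y of shard_large in the frame of scrap_tray between -0.08 and 0.08 m and z of each of shard_large, shard_small in the frame of scrap_tray below 0.07 m and x of shard_small in the frame of scrap_tray between -0.1 and 0.1 m and y of shard_small in the frame of scrap_tray between -0.08 and 0.08 m and linear speed of each of shard_large, shard_small below 0.03 m/s); the arm keeps its last pose, push and grip.
It fails at once if the lid is raised while a lump still lies on it (angle between top_lid's own z axis and vertical above 0.06 rad and height (world z) of any of shard_large, shard_small above 0.12 m).
It fails at once if the lid is forced against the caught bolt (over 90 N on the bolt) (contact force between slide_bolt and top_lid above 90 N).
It fails at once if the crucible is disturbed (moved more than 20 mm) (distance of crucible from where it was at the start of the episode above 0.02 m).
It fails at once if the kiln post is disturbed (moved more than 20 mm) (distance of kiln_post from where it was at the start of the episode above 0.02 m).
It fails at once if the multimeter is disturbed (moved more than 20 mm) (distance of multimeter from where it was at the start of the episode above 0.02 m).
It also fails if it takes over 72 s, if anything falls off the work surface, if the arm or the gripper's body presses on something with over 40 N, if the wrist force passes 120 N, or if a joint passes its speed limit or range.

### The arm

A 6-joint arm with a two-finger parallel gripper is mounted at the origin on a cart in front of the work surface, level with it; the furniture and walls round the work are solid. World frame = base frame: x ahead of the robot, y to its left, z up, the work surface at z = 0. Lengths are in mm, angles in rad, forces in N, time in s.
With the tool pointing down it reaches from about 350 to 875 mm from the base axis. Payload 4.2 kg.
Tool frame: the origin (TCP) lies midway between the tips of the shut fingers; the grasp point (between the pads) lies 19 mm behind it; z points along the fingers, y is the direction in which the jaws open and shut (so a half turn about z gives the same grasp; the last joint's range is limited). The gripper opens to 85 mm and grips with 20 to 120 N. Pads are 22 mm wide; open, the fingers measure 114 mm over their backs; the gripper's body (76 mm by 85 mm) begins 54 mm behind the grasp point. The pads swing forward as they close: fully open they stand 13 mm farther back than shut.
Start: joints at [-0.851, 0.385, 0.008, 0, -1.194, -0.259], TCP at [277.927, -559.782, 231.312] pointing down, gripper open.
Joint ranges: [-3.14, 3.14], [-1.21, 2.06], [-1.07, 1.41], [-3.16, 2.05], [-2.99, -0.16], [-3.1, 3.1]. Speed limits (rad/s): [2.79, 2.79, 3.14, 3.14, 3.14, 3.14].

### API

Orientations are given as a unit quaternion [x, y, z, w].
In Python, from bench import read_state, get_image, job_done, search_frame, regions_of gives the robot as it stands.
- The arm moves only by the tool servo_tool, never from a script. Its arguments are lists of equal length, an entry for each row: "turn": the turn, a rotation vector about the world's x, y, z in rad, a list of three; "dp": the shift along the world's x, y, z in m, a list of three; "fingers": the finger opening in m, from 0 to 0.0854. In form: {"turn": [[rx, ry, rz], ...], "dp": [[tx, ty, tz], ...], "fingers": [fingers, ...]}. A call has exactly 5 rows; each row shifts and turns the pose as measured when the row begins; what a row does not reach is not made up. A row lasts 1/8 s, in which the tool goes at most 62.5 mm and 10.7 degrees, less where a joint would pass 70% of its speed; a pose out of reach is approached as far as the arm can. A call is refused whole if a number of a shift passes 0.0625 or a number of a turn 0.188, either way. A call with a gripper value outside its range is refused whole. The fingers move at their own pace and stop on an object; the grip force is fixed at half the most. Time passes only in rows, so rows that do not move let the fingers close, or fill a call up. It gives the time, the measured TCP pose, the force and the opening at its end, in the units of the state.
- read_state(): the state, without advancing time (a new reading comes with each control period).
- get_image(name): name is "scene" or "side" or "wrist"; returns a dict with "img" (400x640x3 uint8, red, green, blue), "vfov" (degrees; the focal length in pixels is half the picture's height over the tangent of half this angle, whatever the lens; pixels are square), "cx", "cy" (the principal point, pixels), "k1" (the pictures are not rectified: a ray, as slopes to the right and down, at radius r is drawn at 1 + k1 r^2 times it, then the intrinsics apply), "world_from_camera" (4x4, takes a point from camera to world coordinates); the wrist camera has in their place "mount" (4x4, takes a point from camera to tool coordinates, whose origin is the TCP and whose axes are the flange's). Camera axes: x right, y down, z forward; pixel columns grow to the right and rows downward; lengths in mm; the calibration is good to about 2 mm. A picture is of the moment at which its call begins: read the wrist's pose just before it. There is no depth.
- job_done(): hands the job in, once; it reports no verdict.
Trained networks look in the newest picture that a camera, given by its name, has taken for a name from the list of things; names that differ only in an ending like _2 or _b are one class to them, and where a whole thing is asked for, a point or a joint stands for the part that bears it (a point fixed in the world has none). Each returns a list of dicts, best first, with "score" (0 to 1); they miss things now and then, are a little off and sometimes report something else, mostly with a low value. They report only what shows in the picture. A call takes as long as a camera call.
- search_frame(query, camera): "box" ([left, top, width, height] in pixels, round what is visible of it).
- regions_of(query, camera): "region" (400x640 bool, what is visible of it) and "box" ([left, top, width, height] in pixels, round what is visible of it).
The state is a dict: "clock": time; "joints": joint angles; "joint_vel": joint speeds; "joint_efforts": joint torques, N m; "position": TCP position; "ee_rot": TCP orientation; "contact_force": force on the tool from outside, world axes, zero at the start; "wrist_torque": the same for the moment, N m; "gripper_width": finger opening in mm.
Only numpy, scipy, OpenCV 4.12 (cv2) and the standard library are available. Lean on these libraries where they do the work, as an engineer would, in place of code of your own. Each camera call takes 0.05 s, during which the arm holds its last target. There are 200 camera calls.

## Working session

There is one attempt and no reset: what is moved stays moved. The work goes in short steps, Python scripts to look and compute and a tool call to move; the robot and the scene stay as the last step left them, time stands still between calls to the robot, and variables do not carry over. Pictures are saved under pics/ and viewed, about 8 in all and at most 12, crops included, and the job is handed in when it is done.

Besides the shell and the picture viewer there is one more tool, called after "Emit:" as name(argument=value, ...) on one line, values as JSON. servo_tool: Moves the arm, as the interface text tells. Its arguments: {"type":"object","properties":{"turn":{"type":"array","items":{"type":"array","items":{"type":"number"}}},"dp":{"type":"array","items":{"type":"array","items":{"type":"number"}}},"fingers":{"type":"array","items":{"type":"number"}}},"required":["turn","dp","fingers"]}

```bash
mkdir -p pics; ls; cat > h.py <<'E'
import numpy as np, cv2
from bench import *
from scipy.spatial.transform import Rotation as R
def cam(name):
    s=read_state(); d=get_image(name)
    if 'mount' in d:
        T=np.eye(4); T[:3,:3]=R.from_quat(s['ee_rot']).as_matrix(); T[:3,3]=s['position']
        d['W']=T@np.array(d['mount'])
    else: d['W']=np.array(d['world_from_camera'])
    d['f']=200/np.tan(np.radians(d['vfov'])/2)
    return d
def save(d,n): cv2.imwrite('pics/'+n+'.png',d['img'][:,:,::-1])
def ray(d,u,v):
    x=np.array([(u-d['cx'])/d['f'],(v-d['cy'])/d['f']]); y=x.copy()
    for _ in range(20): y=x/(1+d['k1']*(y@y))
    W=d['W']; return W[:3,3],W[:3,:3]@np.array([y[0],y[1],1])
def atz(d,u,v,z):
    o,r=ray(d,u,v); return o+r*(z-o[2])/r[2]
def proj(d,p):
    q=np.linalg.inv(d['W'])@np.append(p,1); y=q[:2]/q[2]; y=y*(1+d['k1']*(y@y))
    return y*d['f']+[d['cx'],d['cy']]
def det(d,q,name):
    r=search_frame(q,name)
    return [(round(x['score'],2),[round(float(b)) for b in x['box']]) for x in r[:2]]
E
python3 - <<'E'
from h import *
print(read_state())
for n in ['scene','side']:
    d=cam(n); save(d,n+'0'); print(n,d['f'],d['cx'],d['cy'],d['k1'],np.round(d['W'],3).tolist())
    for q in ['kiln','top_lid','lid_bar','slide_bolt','bolt_knob','keeper','shard_large','shard_small','scrap_tray','crucible','kiln_post','multimeter']:
        print(q,det(d,q,n))
a=cv2.imread('pics/scene0.png');b=cv2.imread('pics/side0.png')
E
```

```text
pics
{'clock': 0.0, 'joints': array([-8.51414168e-01,  3.85587581e-01,  6.61929171e-03, -4.78489659e-04,
       -1.19398569e+00, -2.58589087e-01]), 'joint_vel': array([-2.53835449e-04,  5.29188703e-04, -8.24635559e-04,  9.29343264e-04,
        1.89703999e-06, -8.53670740e-04]), 'joint_efforts': array([-9.87786893e-05, -3.92291987e+01,  1.88403761e+01,  4.18612272e+00,
       -4.57141141e-03, -3.25740928e-06]), 'position': array([ 277.66119739, -559.29074531,  230.20333351]), 'ee_rot': array([-2.28277521e-01,  9.73595481e-01,  1.05684887e-03, -3.10451105e-04]), 'contact_force': array([0.85661179, 0.23049829, 0.54084943]), 'wrist_torque': array([-0.03958559, -0.03027039, -0.01187737]), 'gripper_width': 85.69336743780043}
scene 366.82362108039695 320.31888807638256 197.2101288682415 0.014768937050745747 [[-0.846, -0.235, 0.478, 67.351], [-0.532, 0.354, -0.769, 830.061], [0.012, -0.905, -0.425, 570.568], [0.0, 0.0, 0.0, 1.0]]
kiln [(0.84, [272, 152, 116, 93])]
top_lid [(0.61, [270, 160, 108, 44])]
lid_bar [(0.77, [273, 158, 107, 50])]
slide_bolt [(0.38, [371, 156, 10, 8])]
bolt_knob [(0.
[... 324 characters left out ...]
0990316141 -0.07497978328497133 [[-0.992, -0.054, 0.11, 417.817], [-0.123, 0.382, -0.916, 1375.662], [0.007, -0.923, -0.386, 685.621], [0.0, 0.0, 0.0, 1.0]]
kiln [(0.61, [277, 160, 87, 86])]
top_lid [(0.81, [280, 170, 83, 40]), (0.18, [323, 173, 16, 9])]
lid_bar [(0.88, [278, 175, 88, 39])]
slide_bolt [(0.59, [341, 161, 5, 14])]
bolt_knob []
keeper [(0.61, [275, 174, 85, 36]), (0.59, [318, 172, 17, 10])]
shard_large [(0.72, [320, 173, 17, 11])]
shard_small [(0.54, [312, 186, 13, 9])]
scrap_tray [(0.97, [303, 267, 93, 63]), (0.68, [342, 162, 6, 11])]
crucible [(0.69, [368, 181, 14, 18]), (0.61, [275, 174, 86, 36])]
kiln_post [(0.48, [364, 195, 12, 11])]
multimeter [(0.79, [361, 243, 33, 27])]
```

```bash
python3 - <<'E'
import cv2,numpy as np
a=cv2.imread('pics/scene0.png');b=cv2.imread('pics/side0.png')
a=cv2.resize(a[130:400,180:450],None,fx=2.2,fy=2.2,interpolation=3)
b=cv2.resize(b[140:340,250:430],None,fx=3,fy=3,interpolation=3)
cv2.imwrite('pics/a1.png',a);cv2.imwrite('pics/b1.png',b)
E
```

```text
(no output)
```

View pics/a1.png

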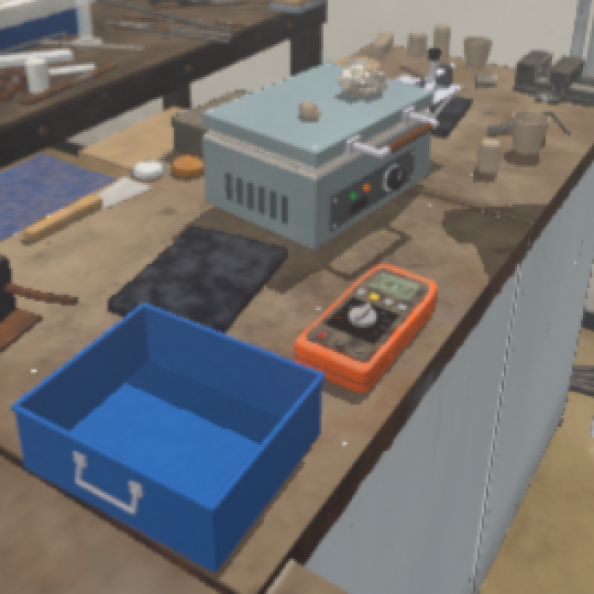

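View pics/b1.png

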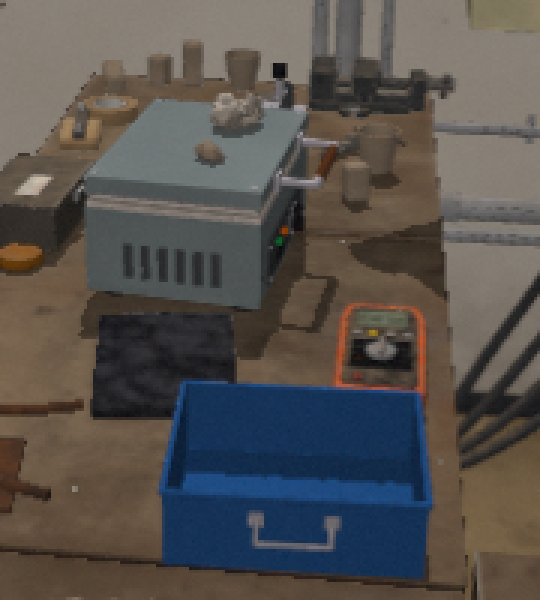

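The pictures show the kiln with its bar facing the robot, the large lump (scene crop ~360,80) and small lump (~309,111) on the lid, the knob at the far right, and the tray and multimeter on the near left. I'll fit the poses from the corners.

```bash
python3 - <<'E'
from h import *
from scipy.optimize import least_squares
D={'scene':cam('scene'),'side':cam('side')}
sc=lambda u,v:('scene',u/2.2+180,v/2.2+130); sd=lambda u,v:('side',u/3+250,v/3+140)
def fit(obs,x0):
    def res(p):
        c,s=np.cos(p[2]),np.sin(p[2]); r=[]
        for (n,u,v),(x,y,z) in obs:
            r+=list(proj(D[n],[p[0]+c*x-s*y,p[1]+s*x+c*y,z])-[u,v])
        return r
    o=least_squares(res,x0,loss='soft_l1'); return o
L=lambda x,y:(x,y,152)
k=fit([(sc(203,113),L(100,140)),(sc(320,156),L(-100,140)),(sc(437,88),L(-100,-140)),
 (sd(86,180),L(100,140)),(sd(262,194),L(-100,140)),(sd(307,108),L(-100,-140)),(sd(150,99),L(100,-140))],[450,0,0])
print('kiln',k.x.round(3),np.round(k.fun,1))
T=lambda x,y:(x,y,70)
t=fit([(sc(12,407),T(105,85)),(sc(148,305),T(105,-85)),(sc(323,375),T(-105,-85)),(sc(215,510),T(-105,85)),
 (sd(160,492),T(105,85)),(sd(432,503),T(-105,85)),(sd(425,392),T(-105,-85)),(sd(180,382),T(105,-85))],[400,400,0])
print('tray',t.x.round(3),np.round(t.fun,1))
def W(p,x,y): c,s=np.cos(p[2]),np.sin(p[2]); return np.array([p[0]+c*x-s*y,p[1]+s*x+c*y])
print('bar',W(k.x,104-249+0,0),'knob',W(k.x,-45,-205),W(k.x,-45,-245))
print('large',atz(D['scene'],342.5,171,165),atz(D['side'],328.5,177,167))
print('small',atz(D['scene'],*sc(309,111)[1:],162),atz(D['side'],*sd(209,153)[1:],162))
print('knob',atz(D['side'],*sd(280,70)[1:],174),atz(D['scene'],*sc(434,54)[1:],174))
print('cruc',atz(D['scene'],420,190,30),'post',atz(D['scene'],400,203,25),'mm',atz(D['scene'],345,280,22),atz(D['side'],377.5,256,22))
E
```

```text
kiln [604.547 -71.228  -6.377] [-1.  -0.1  0.2 -1.3 -0.6  0.3 -0.3 -0.9  1.7 -0.1  0.1  0.8  0.5 -0.2]
tray [4.60116e+02 4.18466e+02 4.20000e-02] [ 1.4 -0.1 -1.3 -0.3  0.5  0.  -0.4 -0.5  0.8  0.3 -0.4  1.2 -2.2  0.7
  1.4  0.4]
bar [460.18007245 -57.68977847] knob [ 540.60291453 -271.13102677] [ 536.86821606 -310.95629547]
large [ 567.46746077 -102.29063559  165.        ] [ 575.44573418 -141.6997467   167.        ]
small [587.307406    -6.52077175 162.        ] [590.52870586  -7.91443752 162.        ]
knob [ 533.80658176 -294.32954195  174.        ] [ 533.63208005 -283.88057176  174.        ]
cruc [ 405.35122123 -401.89792453   30.        ] post [ 430.02952237 -268.32978615   25.        ] mm [388.41736151 197.02032512  22.        ] [389.24286437 159.71862152  22.        ]
```

Emit:
servo_tool(turn=[[0, 0, 0.1], [0, 0, 0.1], [0, 0, 0.1], [0, 0, 0.1], [0, 0, 0.1]], dp=[[0.03, 0.045, 0.02], [0.03, 0.045, 0.02], [0.03, 0.045, 0.02], [0.03, 0.045, 0.02], [0.03, 0.045, 0.01]], fingers=[0.0854, 0.0854, 0.0854, 0.0854, 0.0854])

```text
clock: 2.02
position: [429.0, -330.6, 322.1]
ee_rot: [-0.466, 0.885, 0.001, -0.001]
contact_force: [0.6, -0.8, 0.7]
gripper_width: 85.5
```

Emit:
servo_tool(turn=[[0, 0, 0.1], [0, 0, 0.1], [0, 0, 0.1], [0, 0, 0.1], [0, 0, 0.1]], dp=[[0.03, 0.045, 0.01], [0.03, 0.045, 0.0], [0.03, 0.045, 0.0], [0.03, 0.045, 0.0], [0.03, 0.045, 0.0]], fingers=[0.0854, 0.0854, 0.0854, 0.0854, 0.0854])

```text
clock: 2.65
position: [583.2, -97.3, 335.5]
ee_rot: [-0.677, 0.736, -0.002, 0.001]
contact_force: [0.5, -0.6, -0.8]
gripper_width: 85.2
```

```bash
python3 - <<'E'
from h import *
d=cam('wrist'); save(d,'w1')
print(read_state()['position'],d['W'].round(2).tolist())
for q,z in [('shard_large',170),('shard_small',162),('bolt_knob',174),('lid_bar',137)]:
    r=det(d,q,'wrist')
    for s,b in r: print(q,s,b,atz(d,b[0]+b[2]/2,b[1]+b[3]/2,z).round(1))
E
```

```text
[586.48686387 -92.77114394 334.28841662] [[-1.0, 0.08, 0.03, 576.66], [0.08, 0.96, 0.27, -166.75], [-0.01, 0.27, -0.96, 478.25], [0.0, 0.0, 0.0, 1.0]]
shard_large 0.69 [291, 111, 53, 61] [ 580.1 -138.1  170. ]
shard_small 0.89 [297, 222, 31, 36] [595.4 -24.1 162. ]
shard_small 0.71 [202, 38, 229, 259] [ 583.6 -109.4  162. ]
bolt_knob 0.66 [338, 0, 13, 38] [ 545.6 -249.3  174. ]
lid_bar 0.97 [201, 37, 228, 263] [ 586.  -103.8  137. ]
```

View pics/w1.png

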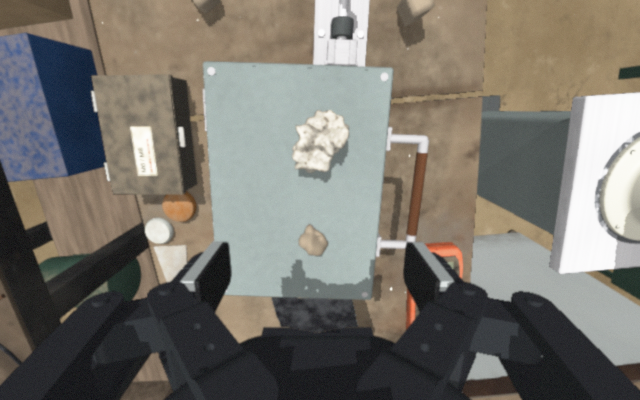

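Wrist view: large lump about (320,141), long axis tilted, small at (312,240), knob at (342,25), bar from (422,140) to (411,243).

```bash
python3 - <<'E'
from h import *
from scipy.optimize import least_squares
d=cam('wrist')
for q,z in [('shard_large',168),('shard_small',160)]:
    r=[x for x in regions_of(q,'wrist') if x['box'][2]<90]
    if not r: print(q,'none');continue
    m=r[0]['region'].astype(np.uint8); c=max(cv2.findContours(m,0,1)[0],key=cv2.contourArea)[:,0]
    P=np.array([atz(d,u,v,z)[:2] for u,v in c],np.float32); print(q,r[0]['score'],cv2.minAreaRect(P), P.mean(0))
L=[((205,64),(100,-140)),((391,69),(-100,-140)),((374,298),(-100,140)),((213,296),(100,140))]
P=np.array([atz(d,*a,152)[:2] for a,_ in L]);print(P.round(1),P.mean(0))
print('bar',atz(d,422,145,137),atz(d,412,238,137),'knob',atz(d,342,27,184))
E
```

```text
shard_large 0.78 ((577.9373168945312, -136.8709716796875), (67.14228057861328, 55.5722541809082), 75.58197021484375) [ 579.6228  -137.74646]
shard_small 0.77 ((596.3285522460938, -20.568565368652344), (31.394088745117188, 36.46103286743164), 46.13452911376953) [595.98395  -21.242014]
[[ 688.4 -227.9]
 [ 496.7 -205.9]
 [ 523.6   66.2]
 [ 730.4   46.2]] [609.78160946 -80.33909925]
bar [ 459.07435947 -122.56402521  137.        ] [470.55953456  -6.63859994 137.        ] knob [ 547.72178629 -241.61746408  184.        ]
```

Emit:
servo_tool(turn=[[0, 0, -0.085], [0, 0, -0.085], [0, 0, 0], [0, 0, 0], [0, 0, 0]], dp=[[-0.004, -0.022, -0.025], [-0.004, -0.022, -0.035], [0, 0, -0.035], [0, 0, -0.02], [0, 0, 0]], fingers=[0.0854, 0.0854, 0.0854, 0.0854, 0.0854])

```text
clock: 3.68
position: [570.7, -151.1, 220.5]
ee_rot: [-0.604, 0.797, -0.004, 0.003]
contact_force: [-0.1, -0.3, 0.6]
gripper_width: 85.8
```

```bash
python3 - <<'E'
from h import *
s=read_state();print(s['position'],s['ee_rot'])
d=cam('wrist'); save(d,'w2')
r=[x for x in regions_of('shard_large','wrist') if x['box'][2]<130]
for x in r[:1]:
    m=x['region'].astype(np.uint8); c=max(cv2.findContours(m,0,1)[0],key=cv2.contourArea)[:,0]
    P=np.array([atz(d,u,v,172)[:2] for u,v in c],np.float32); print(x['score'],x['box'],cv2.minAreaRect(P), P.mean(0))
print(proj(d,[577,-137,172]),d['f'],d['cx'],d['cy'])
for y in(-205,-225,-245): print(proj(d,[604.5-45*.9956+y*.094,-71.2+45*.094+y*.9956,184]))
E
```

```text
[ 570.74757998 -151.13590085  220.54163898] [-0.60381395  0.7971102  -0.00381618  0.00308023]
0.66 [275.4, 192.8, 71.0, 87.9] ((578.3228149414062, -138.13821411132812), (66.59331512451172, 55.53688049316406), 74.7258071899414) [ 578.45575 -138.28168]
[314.81798471 237.44276204] 293.06798225070656 316.91207872387537 195.15978638435325
[312.01282107  10.89143655]
[305.13845022 -29.94085963]
[297.90166895 -72.66349374]
```

View pics/w2.png

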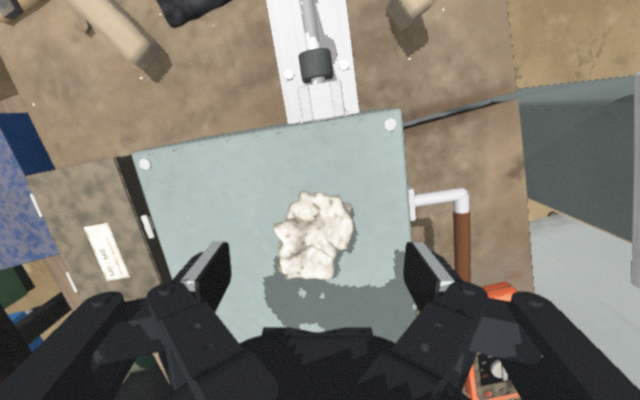

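Lump at (312,237), well between the fingers once shifted a little; the real knob is out of view beyond the top (black thing at (316,65) is low collar).

Emit:
servo_tool(turn=[[0, 0, 0], [0, 0, 0], [0, 0, 0], [0, 0, 0], [0, 0, 0]], dp=[[0.007, 0.012, -0.01], [0, 0, -0.02], [0, 0, -0.02], [0, 0, -0.008], [0, 0, 0]], fingers=[0.0854, 0.0854, 0.0854, 0.0854, 0.0854])

```text
clock: 4.4
position: [583.6, -136.1, 167.2]
ee_rot: [-0.605, 0.796, -0.009, 0.009]
contact_force: [-0.3, -0.1, 0.3]
gripper_width: 85.5
```

Emit:
servo_tool(turn=[[0, 0, 0], [0, 0, 0], [0, 0, 0], [0, 0, 0], [0, 0, 0]], dp=[[-0.004, -0.001, -0.005], [0, 0, 0], [0, 0, 0], [0, 0, 0], [0, 0, 0]], fingers=[0.04, 0.04, 0.04, 0.04, 0.04])

```text
clock: 5.03
position: [580.3, -137.1, 164.1]
ee_rot: [-0.605, 0.796, -0.01, 0.01]
contact_force: [0.8, 0.3, -0.5]
gripper_width: 51.8
```

Emit:
servo_tool(turn=[[0, 0, 0], [0, 0, 0], [0, 0, 0], [0, 0, 0], [0, 0, 0]], dp=[[0, 0, 0], [0, 0, 0.02], [0, 0, 0.03], [0, 0, 0.03], [0, 0, 0.03]], fingers=[0.03, 0.03, 0.03, 0.03, 0.03])

```text
clock: 5.65
position: [578.0, -137.0, 273.0]
ee_rot: [-0.605, 0.796, -0.007, 0.007]
contact_force: [0.0, 0.6, -1.1]
gripper_width: 51.4
```

Emit:
servo_tool(turn=[[0, 0, 0], [0, 0, 0], [0, 0, 0], [0, 0, 0], [0, 0, 0]], dp=[[-0.013, 0.055, 0], [-0.013, 0.055, 0], [-0.013, 0.055, 0], [-0.013, 0.055, 0], [-0.013, 0.055, 0]], fingers=[0.03, 0.03, 0.03, 0.03, 0.03])

```text
clock: 6.28
position: [512.7, 141.8, 276.2]
ee_rot: [-0.601, 0.799, -0.009, 0.01]
contact_force: [-0.3, -0.5, -2.5]
gripper_width: 51.4
```

Emit:
servo_tool(turn=[[0, 0, 0], [0, 0, 0], [0, 0, 0], [0, 0, 0], [0, 0, 0]], dp=[[-0.013, 0.055, -0.01], [-0.013, 0.055, -0.02], [-0.013, 0.055, -0.02], [-0.013, 0.055, -0.02], [-0.013, 0.04, -0.02]], fingers=[0.03, 0.03, 0.03, 0.03, 0.03])

```text
clock: 6.9
position: [445.1, 412.1, 186.6]
ee_rot: [-0.602, 0.798, -0.009, 0.014]
contact_force: [1.0, 0.6, -0.4]
gripper_width: 51.7
```

Emit:
servo_tool(turn=[[0, 0, 0], [0, 0, 0], [0, 0, 0], [0, 0, 0], [0, 0, 0]], dp=[[0, 0, -0.03], [0, 0, -0.04], [0, 0, -0.04], [0, 0, -0.03], [0, 0, -0.01]], fingers=[0.03, 0.03, 0.03, 0.03, 0.03])

```text
clock: 7.52
position: [443.1, 416.3, 30.8]
ee_rot: [-0.605, 0.796, -0.009, 0.014]
contact_force: [0.0, 0.1, -1.0]
gripper_width: 51.7
```

Emit:
servo_tool(turn=[[0, 0, 0], [0, 0, 0], [0, 0, 0], [0, 0, 0], [0, 0, 0]], dp=[[0, 0, -0.008], [0, 0, 0], [0, 0, 0], [0, 0, 0.02], [0, 0, 0.05]], fingers=[0.03, 0.068, 0.068, 0.068, 0.068])

```text
clock: 8.15
position: [443.5, 416.5, 94.3]
ee_rot: [-0.605, 0.796, -0.009, 0.014]
contact_force: [0.8, 1.2, 0.3]
gripper_width: 67.8
```

Emit:
servo_tool(turn=[[0, 0, 0], [0, 0, 0], [0, 0, 0], [0, 0, 0], [0, 0, 0]], dp=[[0, 0, 0.06], [0.005, 0, 0.06], [0.01, -0.03, 0.04], [0.012, -0.055, 0.02], [0.015, -0.055, 0]], fingers=[0.068, 0.068, 0.07, 0.07, 0.07])

```text
clock: 8.78
position: [487.5, 277.6, 292.6]
ee_rot: [-0.607, 0.794, -0.007, 0.026]
contact_force: [0.5, 0.3, -0.3]
gripper_width: 69.8
```

Emit:
servo_tool(turn=[[0, 0, 0], [0, 0, 0], [0, 0, 0], [0, 0, 0], [0, 0, 0]], dp=[[0.02, -0.055, 0], [0.02, -0.055, 0], [0.02, -0.055, -0.01], [0.02, -0.055, -0.02], [0.015, -0.05, -0.02]], fingers=[0.07, 0.07, 0.07, 0.07, 0.07])

```text
clock: 9.4
position: [585.5, -0.8, 253.4]
ee_rot: [-0.608, 0.793, -0.01, 0.037]
contact_force: [0.2, 1.0, 0.1]
gripper_width: 69.6
```

Emit:
servo_tool(turn=[[0, 0, 0], [0, 0, 0], [0, 0, 0], [0, 0, 0], [0, 0, 0]], dp=[[0, 0, -0.02], [0, 0, -0.01], [0, 0, -0.01], [0, 0, 0], [0, 0, 0]], fingers=[0.07, 0.07, 0.07, 0.07, 0.07])

```text
clock: 10.02
position: [586.4, -3.6, 215.6]
ee_rot: [-0.607, 0.794, -0.012, 0.04]
contact_force: [0.1, 0.0, 0.1]
gripper_width: 70.0
```

```bash
python3 - <<'E'
from h import *
s=read_state();print(s['position'],s['ee_rot'],'tool z',R.from_quat(s['ee_rot']).as_matrix()[:,2], s['joints'])
d=cam('wrist'); save(d,'w3')
r=[x for x in regions_of('shard_small','wrist') if x['box'][2]<100]
for x in r[:2]:
    m=x['region'].astype(np.uint8); c=max(cv2.findContours(m,0,1)[0],key=cv2.contourArea)[:,0]
    P=np.array([atz(d,u,v,161)[:2] for u,v in c],np.float32); print(x['score'],x['box'],cv2.minAreaRect(P), P.mean(0))
E
```

```text
[586.40281833  -3.61658489 215.59602026] [-0.60652936  0.79397743 -0.01183319  0.03977381] tool z [ 0.07751337  0.02945738 -0.99655604] [ 0.26555259  0.29325803 -0.16807377 -0.00944531 -1.0268604  -0.52710313]
0.96 [278.7, 162.4, 52.4, 51.6] ((595.7858276367188, -20.822467803955078), (30.085351943969727, 36.45526123046875), 43.338523864746094) [595.66925  -21.823044]
0.41 [464.7, 172.8, 89.3, 144.5] ((463.654296875, 63.50093460083008), (118.26411437988281, 58.304931640625), 89.21707916259766) [461.3552   54.86555]
```

Emit:
servo_tool(turn=[[-0.029, 0.077, 0], [0, 0, 0], [0, 0, 0], [0, 0, 0], [0, 0, 0]], dp=[[0.009, -0.017, 0], [0, 0, -0.015], [0, 0, -0.02], [0, 0, -0.015], [0, 0, 0]], fingers=[0.07, 0.07, 0.07, 0.07, 0.07])

```text
clock: 10.75
position: [594.1, -19.3, 163.8]
ee_rot: [-0.608, 0.794, 0.001, 0.001]
contact_force: [-1.1, 0.1, -0.1]
gripper_width: 69.8
```

Emit:
servo_tool(turn=[[0, 0, 0], [0, 0, 0], [0, 0, 0], [0, 0, 0], [0, 0, 0]], dp=[[0.001, -0.002, -0.005], [0, 0, 0], [0, 0, 0], [0, 0, 0], [0, 0, 0]], fingers=[0.07, 0.015, 0.015, 0.015, 0.015])

```text
clock: 11.38
position: [596.3, -21.1, 160.9]
ee_rot: [-0.608, 0.794, -0.001, 0.003]
contact_force: [0.7, -0.9, 0.2]
gripper_width: 27.3
```

Emit:
servo_tool(turn=[[0, 0, 0], [0, 0, 0], [0, 0, 0], [0, 0, 0], [0, 0, 0]], dp=[[0, 0, 0], [0, 0, 0], [0, 0, 0.03], [0, 0, 0.04], [0, 0, 0.04]], fingers=[0.015, 0.015, 0.015, 0.015, 0.015])

```text
clock: 12.0
position: [593.4, -21.3, 268.9]
ee_rot: [-0.608, 0.794, 0.002, -0.002]
contact_force: [0.2, -0.6, 1.0]
gripper_width: 27.7
```

Emit:
servo_tool(turn=[[0, 0, 0], [0, 0, 0], [0, 0, 0], [0, 0, 0], [0, 0, 0]], dp=[[-0.008, 0.05, 0], [-0.01, 0.055, 0], [-0.01, 0.055, 0], [-0.01, 0.055, 0], [-0.01, 0.055, 0]], fingers=[0.015, 0.015, 0.015, 0.015, 0.015])

```text
clock: 12.62
position: [545.8, 252.6, 273.9]
ee_rot: [-0.604, 0.797, 0.0, 0.003]
contact_force: [1.0, 0.3, -0.8]
gripper_width: 27.6
```

Emit:
servo_tool(turn=[[0, 0, 0], [0, 0, 0], [0, 0, 0], [0, 0, 0], [0, 0, 0]], dp=[[-0.012, 0.055, -0.01], [-0.012, 0.055, -0.02], [-0.01, 0.04, -0.02], [0, 0.01, -0.03], [0, 0, -0.03]], fingers=[0.015, 0.015, 0.015, 0.015, 0.015])

```text
clock: 13.25
position: [509.2, 423.6, 163.0]
ee_rot: [-0.607, 0.795, 0.0, 0.006]
contact_force: [0.8, -0.4, -1.2]
gripper_width: 27.7
```

Emit:
servo_tool(turn=[[0, 0, 0], [0, 0, 0], [0, 0, 0], [0, 0, 0], [0, 0, 0]], dp=[[0, 0, -0.03], [0, 0, -0.04], [0, 0, -0.04], [0, 0, -0.025], [0, 0, 0]], fingers=[0.015, 0.015, 0.015, 0.015, 0.015])

```text
clock: 13.88
position: [507.4, 422.7, 20.3]
ee_rot: [-0.607, 0.794, -0.0, 0.003]
contact_force: [-0.0, -0.7, -0.5]
gripper_width: 27.6
```

Emit:
servo_tool(turn=[[0, 0, 0], [0, 0, 0], [0, 0, 0], [0, 0, 0], [0, 0, 0]], dp=[[0, 0, 0], [0, 0, 0], [0, 0, 0], [0, 0, 0.03], [0, 0, 0.05]], fingers=[0.05, 0.05, 0.05, 0.05, 0.05])

```text
clock: 14.5
position: [507.4, 422.7, 102.8]
ee_rot: [-0.608, 0.794, -0.001, 0.003]
contact_force: [0.3, 0.5, -0.2]
gripper_width: 50.1
```

Emit:
servo_tool(turn=[[0, 0, 0], [0, 0, 0], [0, 0, 0], [0, 0, 0], [0, 0, 0]], dp=[[0, 0, 0.06], [0, 0, 0.06], [0, -0.02, 0.05], [-0.01, -0.05, 0.01], [-0.01, -0.05, 0]], fingers=[0.05, 0.05, 0.05, 0.05, 0.05])

```text
clock: 15.12
position: [488.2, 303.2, 298.1]
ee_rot: [-0.609, 0.793, 0.001, 0.012]
contact_force: [0.6, 0.8, 0.4]
gripper_width: 50.0
```

```bash
python3 - <<'E'
from h import *
d=cam('side'); save(d,'s2')
for q in ['shard_large','shard_small','kiln_post','multimeter']: 
    for s,b in det(d,q,'side'): print(q,s,b,atz(d,b[0]+b[2]/2,b[1]+b[3]/2,18))
cv2.imwrite('pics/s2c.png',cv2.resize(d['img'][150:350,260:420,::-1],None,fx=3,fy=3,interpolation=3))
E
```

```text
shard_large 0.64 [346, 296, 24, 10] [437.34586994 401.65959708  18.        ]
shard_large 0.18 [283, 169, 79, 42] [ 627.54590748 -402.22038006   18.        ]
kiln_post 0.6 [362, 195, 11, 11] [ 432.75822601 -307.76265137   18.        ]
multimeter 0.65 [359, 242, 33, 28] [395.22178193 153.20858594  18.        ]
```

View pics/s2c.png

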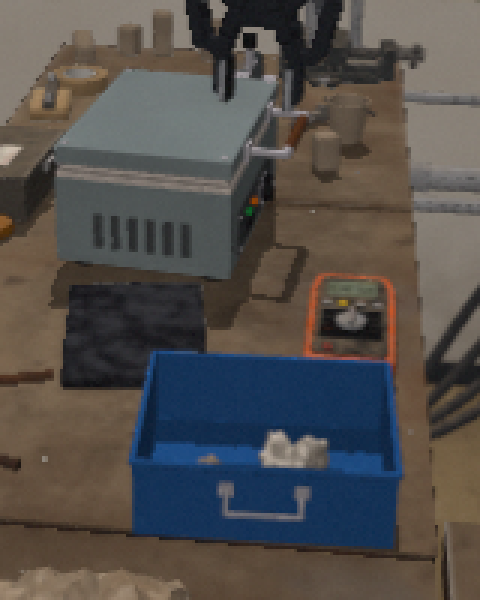

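Both lumps lie in the tray (large at crop (295,450), small at (208,459)). Next, above the bar.

Emit:
servo_tool(turn=[[0, 0, 0.034], [0, 0, 0.034], [0, 0, 0.034], [0, 0, 0.033], [0, 0, 0.033]], dp=[[-0.006, -0.052, 0], [-0.006, -0.052, 0], [-0.006, -0.052, 0], [-0.006, -0.052, 0], [-0.004, -0.052, -0.01]], fingers=[0.05, 0.05, 0.05, 0.05, 0.05])

```text
clock: 16.0
position: [462.2, 45.9, 284.1]
ee_rot: [-0.68, 0.734, 0.001, 0.009]
contact_force: [1.0, -0.2, 0.0]
gripper_width: 49.9
```

Emit:
servo_tool(turn=[[0, 0, 0], [0, 0, 0], [0, 0, 0], [0, 0, 0], [0, 0, 0]], dp=[[0, -0.045, -0.02], [0, -0.035, -0.02], [0, 0, -0.02], [0, 0, 0], [0, 0, 0]], fingers=[0.04, 0.04, 0.04, 0.04, 0.04])

```text
clock: 16.62
position: [465.3, -35.8, 221.8]
ee_rot: [-0.68, 0.733, 0.001, 0.009]
contact_force: [-0.7, -0.6, -0.8]
gripper_width: 39.8
```

```bash
python3 - <<'E'
from h import *
s=read_state();print(s['position'],s['ee_rot'],'tool z',R.from_quat(s['ee_rot']).as_matrix()[:,2],R.from_quat(s['ee_rot']).as_matrix()[:,1])
d=cam('wrist'); save(d,'w4')
print(proj(d,[460,-58,137]),proj(d,[465,-64.6,137]))
E
```

```text
[465.27252492 -35.80046278 221.80211256] [-0.67980156  0.73334195  0.00094331  0.00886143] tool z [ 0.0117144   0.01343157 -0.99984117] [-0.99707073  0.07573789 -0.0106645 ]
[322.71158437 173.15915536] [315.75117555 165.38133608]
```

View pics/w4.png

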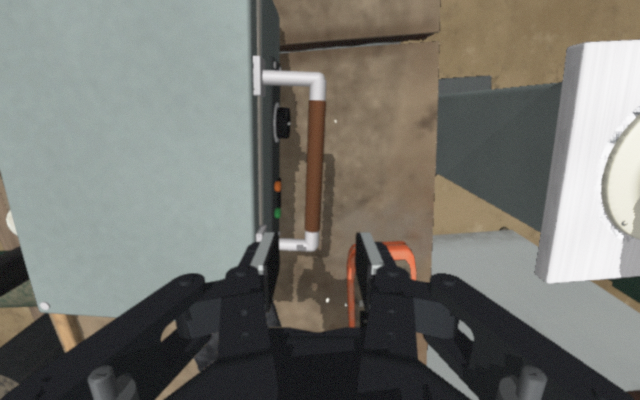

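Bar runs (320,88)–(312,240), middle (316,165), i.e. world (465,-64); fingers are aligned with it.

Emit:
servo_tool(turn=[[0, 0, 0], [0, 0, 0], [0, 0, 0], [0, 0, 0], [0, 0, 0]], dp=[[-0.002, -0.026, 0], [0, 0, -0.02], [0, 0, -0.03], [0, 0, -0.03], [0, 0, -0.015]], fingers=[0.04, 0.04, 0.04, 0.04, 0.04])

```text
clock: 17.3
position: [469.1, -58.6, 130.7]
ee_rot: [-0.683, 0.731, -0.003, 0.015]
contact_force: [0.0, -0.3, 0.6]
gripper_width: 39.8
```

Emit:
servo_tool(turn=[[0, 0, 0], [0, 0, 0], [0, 0, 0], [0, 0, 0], [0, 0, 0]], dp=[[0, 0, 0], [0, 0, 0], [0, 0, 0], [0, 0, 0], [0, 0, 0]], fingers=[0.03, 0.02, 0.006, 0.006, 0.006])

```text
clock: 17.92
position: [467.0, -57.5, 132.1]
ee_rot: [-0.681, 0.732, -0.001, 0.014]
contact_force: [0.8, -1.0, -2.9]
gripper_width: 9.4
```

Emit:
servo_tool(turn=[[0, 0, 0], [0, 0, 0], [0, 0, 0], [0, 0, 0], [0, 0, 0]], dp=[[0, 0, 0], [0, 0, 0], [0, -0.004, 0], [0, 0, -0.008], [0, 0, -0.008]], fingers=[0.036, 0.036, 0.036, 0.036, 0.036])

```text
clock: 18.55
position: [470.1, -61.3, 117.7]
ee_rot: [-0.683, 0.73, -0.004, 0.016]
contact_force: [-0.3, 0.8, -0.8]
gripper_width: 35.9
```

Emit:
servo_tool(turn=[[0, 0, 0], [0, 0, 0], [0, 0, 0], [0, 0, 0], [0, 0, 0]], dp=[[0, 0, 0], [0, 0, 0], [0, 0, 0], [0, 0, 0], [0, 0, 0]], fingers=[0.02, 0.006, 0.006, 0.006, 0.006])

```text
clock: 19.18
position: [466.9, -61.5, 116.5]
ee_rot: [-0.681, 0.732, -0.001, 0.014]
contact_force: [0.1, 0.9, 0.2]
gripper_width: 10.4
```

Emit:
servo_tool(turn=[[0, 0, 0], [0, 0, 0], [0, 0, 0], [0, 0, 0], [0, 0, 0]], dp=[[0, 0, 0.002], [0, 0, 0.002], [0, 0, 0.002], [0, 0, 0.0], [0, 0, 0.0]], fingers=[0.006, 0.006, 0.006, 0.006, 0.006])

```text
clock: 19.8
position: [467.2, -61.6, 121.7]
ee_rot: [-0.681, 0.733, -0.001, 0.014]
contact_force: [1.5, -1.3, -4.2]
gripper_width: 10.2
```

Emit:
servo_tool(turn=[[0, 0, 0], [0, 0, 0], [0, 0, 0], [0, 0, 0], [0, 0, 0]], dp=[[0, 0, 0.0015], [0, 0, 0.0015], [0, 0, 0.0], [0, 0, 0.0], [0, 0, 0.0]], fingers=[0.006, 0.006, 0.006, 0.006, 0.006])

```text
clock: 20.42
position: [467.4, -61.6, 124.9]
ee_rot: [-0.681, 0.732, -0.001, 0.014]
contact_force: [2.1, -1.6, -3.2]
gripper_width: 10.1
```

Emit:
servo_tool(turn=[[0, 0, 0], [0, 0, 0], [0, 0, 0], [0, 0, 0], [0, 0, 0]], dp=[[0, 0, 0.0015], [0, 0, 0.0015], [0, 0, 0.001], [0, 0, 0.0], [0, 0, 0.0]], fingers=[0.006, 0.006, 0.006, 0.006, 0.006])

```text
clock: 21.05
position: [467.8, -61.6, 129.2]
ee_rot: [-0.681, 0.732, -0.002, 0.014]
contact_force: [2.4, -1.2, -4.4]
gripper_width: 10.0
```

Emit:
servo_tool(turn=[[0, 0, 0], [0, 0, 0], [0, 0, 0], [0, 0, 0], [0, 0, 0]], dp=[[0, 0, 0.0015], [0, 0, 0.0015], [0, 0, 0.001], [0, 0, 0.0], [0, 0, 0.0]], fingers=[0.006, 0.006, 0.006, 0.006, 0.006])

```text
clock: 21.68
position: [468.4, -61.7, 133.5]
ee_rot: [-0.681, 0.732, -0.002, 0.014]
contact_force: [3.5, -1.9, -4.7]
gripper_width: 10.0
```

Force stays at lid weight beyond the play: apparently not caught. Continue carefully and verify by picture.

Emit:
servo_tool(turn=[[0, 0, 0], [0, 0, 0], [0, 0, 0], [0, 0, 0], [0, 0, 0]], dp=[[0.0003, 0, 0.002], [0.0003, 0, 0.002], [0.0003, 0, 0.002], [0.0003, 0, 0.002], [0, 0, 0.0]], fingers=[0.006, 0.006, 0.006, 0.006, 0.006])

```text
clock: 22.3
position: [469.7, -61.9, 142.4]
ee_rot: [-0.681, 0.733, -0.002, 0.014]
contact_force: [2.4, -1.7, -4.1]
gripper_width: 10.3
```

```bash
python3 - <<'E'
from h import *
a=cam('side')['img']; b=cam('scene')['img']
a=cv2.resize(a[150:260,260:390],None,fx=3,fy=3,interpolation=3); b=cv2.resize(b[130:255,255:395],None,fx=2.64,fy=2.64,interpolation=3)
cv2.imwrite('pics/l1.png',np.hstack([a,b[:330,:369]])[:,:,::-1]); print(read_state()['position'],read_state()['contact_force'])
E
```

```text
[469.63711975 -61.89025989 142.27583732] [ 2.62232136 -2.71861786 -2.28339067]
```

View pics/l1.png

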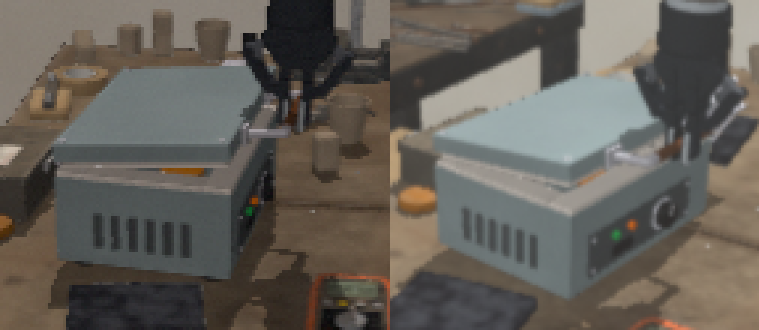

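The lid is visibly open past its play with only ~4 N: the bolt was not caught, so it needs no touching. Raising along the arc.

Emit:
servo_tool(turn=[[0, 0, 0], [0, 0, 0], [0, 0, 0], [0, 0, 0], [0, 0, 0]], dp=[[0.0022, -0.0002, 0.0114], [0.0027, -0.0003, 0.0113], [0.0032, -0.0003, 0.0112], [0.0037, -0.0003, 0.011], [0.0042, -0.0004, 0.0108]], fingers=[0.006, 0.006, 0.006, 0.006, 0.006])

```text
clock: 23.02
position: [485.8, -63.8, 200.2]
ee_rot: [-0.681, 0.733, -0.002, 0.013]
contact_force: [4.6, -3.6, -6.8]
gripper_width: 10.1
```

Emit:
servo_tool(turn=[[0, 0, 0], [0, 0, 0], [0, 0, 0], [0, 0, 0], [0, 0, 0]], dp=[[0.0049, -0.0004, 0.0102], [0.0052, -0.0005, 0.01], [0.0056, -0.0005, 0.0097], [0.006, -0.0006, 0.0095], [0.0064, -0.0006, 0.0092]], fingers=[0.006, 0.006, 0.006, 0.006, 0.006])

```text
clock: 23.65
position: [513.4, -67.0, 250.9]
ee_rot: [-0.68, 0.733, 0.0, 0.011]
contact_force: [2.0, -3.0, -5.8]
gripper_width: 10.1
```

Emit:
servo_tool(turn=[[0, 0, 0], [0, 0, 0], [0, 0, 0], [0, 0, 0], [0, 0, 0]], dp=[[0.0078, -0.0006, 0.0092], [0.0082, -0.0007, 0.0088], [0.0084, -0.0007, 0.0085], [0.0085, -0.0008, 0.0081], [0.003, -0.0003, 0.003]], fingers=[0.006, 0.006, 0.006, 0.006, 0.006])

```text
clock: 24.28
position: [548.8, -71.3, 291.5]
ee_rot: [-0.68, 0.733, 0.002, 0.008]
contact_force: [-2.3, -3.2, -4.5]
gripper_width: 9.7
```

Emit:
servo_tool(turn=[[0, 0, 0], [0, 0, 0], [0, 0, 0], [0, 0, 0], [0, 0, 0]], dp=[[0, 0, 0], [0, 0, 0], [0, 0, 0], [0, 0, 0], [0, 0, 0]], fingers=[0.006, 0.006, 0.006, 0.006, 0.006])

```text
clock: 24.9
position: [548.4, -71.2, 291.1]
ee_rot: [-0.68, 0.733, 0.003, 0.007]
contact_force: [-1.2, -2.6, -2.7]
gripper_width: 9.5
```

```bash
python3 - <<'E'
from h import *
d=cam('side');a=d['img']; b=cam('scene')['img']
for q in ['shard_large','shard_small']: print(q,det(d,q,'side'))
a=cv2.resize(a[130:330,260:410],None,fx=2.6,fy=2.6,interpolation=3); b=cv2.resize(b[90:290,255:400],None,fx=2.6,fy=2.6,interpolation=3)
cv2.imwrite('pics/l2.png',np.hstack([a,b])[:,:,::-1]); s=read_state(); print(s['clock'],s['position'],s['contact_force'],np.abs(s['joint_vel']).max(),s['gripper_width'])
E
```

```text
shard_large [(0.55, [346, 298, 22, 7]), (0.48, [268, 143, 68, 58])]
shard_small []
25.1 [548.3574094  -71.22378777 291.08202874] [-1.86987699 -2.14883191 -2.89834547] 0.0018187209497196293 9.964214025842214
```

View pics/l2.png

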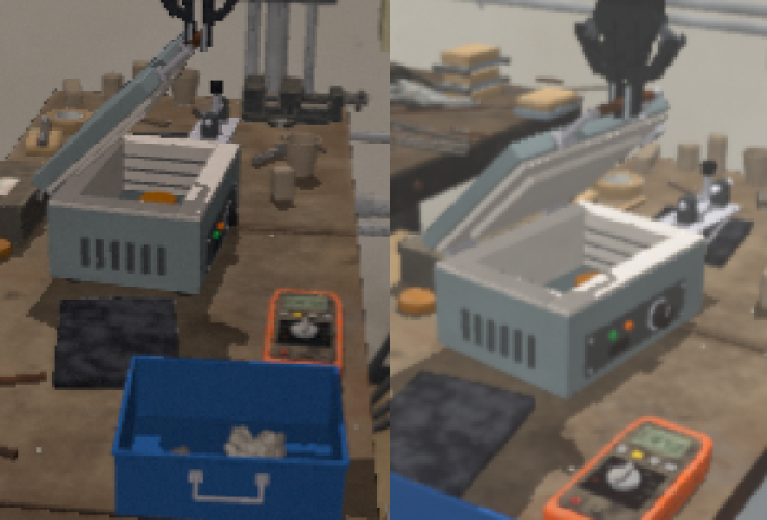

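```bash
python3 -c "
from bench import *
print(job_done())"
```

```text
the job is handed in; nothing more can be done
None
```

I moved both firebrick lumps into the blue tray, then tugged the lid by its bar. It came up past its 10 mm play at only about 4 N, so the bolt was not caught and I never touched it. I raised the lid to about 0.8 rad (some 46°) and handed the job in at 25.1 s, still holding the bar.

**Last checks:**
- **Arm and lid:** the arm was still (joint speeds below 0.002 rad/s), and the picture shows the lid open with the bar between the fingers. The lid angle comes from the rise of the tool (175 mm), not from a direct measurement.
- **Lumps:** both show in the tray in the last picture. The detector found the large lump there but missed the small one, so that one rests on my view of the picture.
- **Things to leave alone:** the arm went nowhere near the crucible, kiln post or multimeter. I did not re-measure their positions at the end.

**Readings that did not fit:**
- **Grip on the bar:** the first one, at 9.4 mm, looked too high, so I re-gripped 16 mm lower. The opening still read about 10 mm on the 13 mm bar, but the grip did not slip.
- **Bolt knob:** the detector gave a wrong position for it in the wrist view. I ignored it, as the bolt did not have to be moved.

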